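# Show the blue glaze test tile to the inspection camera

## Task

First switch on the camera's lamp by pushing its red toggle lever fully over, away from the robot. Then take the blue-glazed test tile out of the rack and show it to the inspection camera in the air: its centre on the lens's line of sight 15 cm in front of the glass, the glazed face square to the lens and the blue top edge up in the picture. Finish while holding it there, still and clear of everything, without putting it down or letting go, and neither touch the camera nor disturb the other tiles and tools.

Things in the scene. Friction and masses are not known exactly. Their poses are not given: they have to be found in the camera images.
- tile_blue_center (a point): centre of the test tile to be shown: a fired clay tile, 8 mm thick, 60 mm wide, 100 mm tall, 80 to 130 g, with a glossy BLUE glazed face and a blue top edge; the other face is bare clay. It stands upright in the groove of the rack. Axes: x = out of the glazed face, y = across its width, z = up to its blue top edge (50 mm above this point).
- tile_blue: the same blue tile; origin at the centre of its lower edge face, 50 mm below the centre; same axes
- tile_rack: fixed pale wooden rail, 60 mm deep (x), 342 mm long (y), 25 mm high, origin at the centre of its underside. One groove along y, 9.5 mm wide, its floor 10 mm above the table and 15 mm deep, holds the four tiles upright in a line, edge to edge at a pitch of 78 mm (about 18 mm, at least 10 mm, between neighbours), all glazed faces towards the rack's +x, in any order. Both broad faces of every tile are free for the fingers.
- tile_green: neighbour tile of the same size with green glaze; origin at the centre of its lower edge face; to be left alone
- tile_amber: the same with amber-orange glaze; to be left alone
- tile_white: the same with white glaze; to be left alone
- camera_stand: inspection camera on a fixed stand: black foot 150 x 150 mm and aluminium post 24 mm thick, origin at the centre of the foot's underside; 300 mm above the origin a level pin (along the stand's y) with red knobs carries the tilting head. Not to be touched.
- camera_head (a joint): tilt of the camera head in rad: 0 = looks level, along the stand's -x; growing = looks further down (0.15 to 0.5 at the start; leave it as it is)
- lens (a point): middle of the lens's front glass: the camera head is a black box 70 x 58 x 58 mm with an aluminium lens inside a white ring lamp with yellow bulbs (74 mm across). Lies 66 mm from the tilt pin. Axes of the head: -x = line of sight (slanting down, roughly towards the robot), y = level, z = up in the picture.
- focus (a point): the point in the air on the line of sight 150 mm in front of the lens, where the tile's centre belongs; same axes as the lens. The tile is right when its axes agree with these: glazed face (tile x) towards the lens, tile z along this z.
- lamp_lever (a joint): lamp switch, a toggle lever: 0 = off (leaning towards the robot, along its block's -x), 1.0 rad = on (leaning to +x, away from the robot); it starts between 0 and 0.15 and stays where it is left; a light push moves it. On from 0.8.
- lamp_lever_tip (a point): tip of the red lamp lever, the centre of its red ball, 26 mm across; it sits 80 mm from the hinge pin, which lies across the block 22 mm above the table, and 92 mm above the table when off or on (the lever leans 0.5 rad to either side of upright, the stem is 10 mm thick); the ball travels about 77 mm level between off and on
- lamp_lever_base: the lever's fixed grey block, 70 x 50 x 25 mm, origin at the centre of its underside; +x is the direction in which the lever is pushed to switch on
- hair_dryer: black hair dryer on the right; leave alone
- clay_paddle: flat wooden paddle, 14 mm thick, 285 mm long, lying behind the rack; leave alone
- glaze_jar: jar of glaze with a blue cap, 72 mm across, 100 mm tall, on the right, beyond the lever; leave alone
- glaze_brush: brush lying at the left; leave alone
Mind the look-alikes: they are no part of the job. What is shaped like the tile_blue but pink is not meant. What is shaped like the lamp_lever_base but pink is not meant.

How it is judged:
On the way, in this order (a step that is already met when the one before it is completed fails the run):
1. the lamp lever is pushed over to on (0.8 rad or more) (value of joint lamp_lever above 0.8 rad), for 0.1 s.
2. the blue tile is held by the fingers, lifted clear of the rack (its centre over 130 mm above the table) (height (world z) of tile_blue_center above 0.13 m and contact force between the fingers and tile_blue above 0.5 N and contact force between tile_blue and tile_rack below 0.05 N), for 0.2 s.
At the end, for the whole second after the job is handed in: Lever on (0.8 rad or more). Blue tile held still in the fingers, touching nothing else: centre within 20 mm of the focus point, glazed face to the lens and top edge up in the picture, each within 0.16 rad. Other tiles stand within 15 mm of their places, dryer, paddle, jar, brush within 30 mm (value of joint lamp_lever above 0.8 rad and distance between tile_blue_center and focus below 0.02 m and angle between the x axis of tile_blue and the x axis of focus, either way round below 0.16 rad and angle between the z axis of tile_blue and the z axis of focus, either way round below 0.16 rad and x of lens in the frame of tile_blue above 0.1 m and angle between tile_blue's own z axis and vertical below 1 rad and height (world z) of tile_blue_center above 0.15 m and contact force between the fingers and tile_blue above 0.5 N and linear speed of tile_blue below 0.03 m/s and angular speed of tile_blue below 0.2 rad/s and contact force between tile_blue and tile_rack below 0.05 N and contact force between tile_blue and camera_stand below 0.05 N and contact force between tile_blue and lamp_lever_base below 0.05 N and contact force between tile_blue and tile_green below 0.05 N and contact force between tile_blue and tile_amber below 0.05 N and contact force between tile_blue and tile_white below 0.05 N and contact force between tile_blue and hair_dryer below 0.05 N and contact force between tile_blue and clay_paddle below 0.05 N and contact force between tile_blue and glaze_jar below 0.05 N and contact force between tile_blue and glaze_brush below 0.05 N and distance of each of tile_green, tile_amber, tile_white from where it was at the start of the episode below 0.015 m and angle between each of tile_green, tile_amber, tile_white's own z axis and vertical below 0.15 rad and distance of each of hair_dryer, clay_paddle, glaze_jar, glaze_brush from where it was at the start of the episode below 0.03 m); the arm keeps its last pose, push and grip.
It fails at once if the camera or its stand is touched (more than 2 N) (contact force between camera_stand and anything else above 2 N).
It fails at once if another tile is shifted more than 25 mm or tipped over (distance of any of tile_green, tile_amber, tile_white from where it was at the start of the episode above 0.025 m or angle between any of tile_green, tile_amber, tile_white's own z axis and vertical above 0.4 rad).
It fails at once if the dryer, paddle, jar or brush is shifted more than 30 mm (distance of any of hair_dryer, clay_paddle, glaze_jar, glaze_brush from where it was at the start of the episode above 0.03 m).
It also fails if it takes over 56 s, if anything falls off the work surface, if the arm or the gripper's body presses on something with over 40 N, if the wrist force passes 120 N, or if a joint passes its speed limit or range.

## Robot

A 6-joint arm with a two-finger parallel gripper is mounted at the origin on the work surface. World frame = base frame: x ahead of the robot, y to its left, z up, the work surface at z = 0. Lengths are in m, angles in rad, forces in N, time in s.
With the tool pointing down it reaches from about 0.375 to 0.9 m from the base axis. Payload 3.1 kg.
Tool frame: the origin (TCP) lies at the very end of the fingers, on their centre line; the grasp point (between the pads) lies 19 mm behind it; z points along the fingers, y is the direction in which the jaws open and shut (so a half turn about z gives the same grasp; the last joint's range is limited). The gripper opens to 87 mm and grips with 3 to 60 N. Pads are 19 mm wide; open, the fingers measure 117 mm over their backs; the gripper's body (75 mm by 190 mm) begins 51 mm behind the grasp point.
Start: joints at [0.931, 0.527, 1.433, -0, 1.181, -0.178], TCP at [0.278, 0.56, 0.223] pointing down, gripper open.
Joint ranges: [-3.08, 3.08], [-0.75, 2.2], [0.22, 2.44], [-1.43, 4.57], [0, 2.65], [-2.85, 2.85]. Speed limits (rad/s): [2.79, 2.79, 3.14, 3.14, 3.14, 3.14].

## Interface

Orientations are given as a unit quaternion [x, y, z, w].
In Python, from rig import robot gives the robot as it stands.
- The arm moves only by the tool arm_command, never from a script. Its argument "targets" is a list of rows, each a list of 5 numbers: the shift along the tool's x, y, z in cm, then the turn about the tool's z in rad, then the finger opening in cm, from 0 to 8.7. In form: [[dx, dy, dz, spin, hand], ...]. A call has 1 to 5 rows; each row is the pose to reach, as a shift and turn from the pose commanded when the call began, along the tool's axes at that moment; what a row does not reach only later rows make up. A row lasts 1/8 s, in which the tool goes at most 62.5 mm and 10.7 degrees, less where a joint would pass 70% of its speed; a pose out of reach is approached as far as the arm can. A call with a gripper value outside its range is refused whole. The fingers move at their own pace and stop on an object; "newtons" is the grip in N (left out, the last holds). Time passes only in rows, so rows that repeat a pose let the fingers close. It gives the time, the measured TCP pose, the force and the opening at its end, in the units of the state.
- robot.get_obs(): the state, without advancing time (a new reading comes with each control period).
- robot.camera(name): name is "side" or "top" or "wrist"; returns (picture, depth): 420x560x3 uint8, red, green, blue; 420x560 float32, m along the optical axis (not along the pixel's ray), 0 where there is no reading.
- robot.camera_model(name): a dict with "mtx" (3x3 intrinsics, pixels), "k1" (the pictures are not rectified: a ray, as slopes to the right and down, at radius r is drawn at 1 + k1 r^2 times it, then the intrinsics apply), "extrinsics" (4x4, takes a point from world to camera coordinates). Camera axes: x right, y up, looking along -z (the intrinsics and any distortion apply to the point x, -y, -z); pixel columns grow to the right and rows downward; lengths in m; the calibration is good to about 2 mm. A picture is of the moment at which its call begins: read the wrist's pose just before it. camera_model takes no time and is no camera call; for the wrist camera it gives the pose at the moment of the call.
- robot.hand_in(): hands the job in, once; it reports no verdict.
The state is a dict: "time": time; "q": joint angles; "joint_velocities": joint speeds; "joint_torque": joint torques, N m; "position": TCP position; "tool_rot": TCP orientation; "ft_force": force on the tool from outside, world axes, zero at the start; "moment": the same for the moment, N m; "grip_width": finger opening in m.
Only numpy, scipy, OpenCV 4.12 (cv2) and the standard library are available. Lean on these libraries where they do the work, as an engineer would, in place of code of your own. Each camera call takes 0.05 s, during which the arm holds its last target.

## Working session

There is one attempt and no reset: what is moved stays moved. The work goes in short steps, Python scripts to look and compute and a tool call to move; the robot and the scene stay as the last step left them, time stands still between calls to the robot, and variables do not carry over. Pictures are saved under pics/ and viewed, and the job is handed in when it is done.

Besides the shell and the picture viewer there is one more tool, called after "Request:" in YAML: its name, and indented under it one key for each argument. arm_command: Moves the arm, as the interface text tells. Its arguments: {"type":"object","properties":{"targets":{"type":"array","items":{"type":"array","items":{"type":"number"}}},"newtons":{"type":"number"}},"required":["targets"]}

```bash
ls; mkdir -p pics
python3 - <<'E'
from rig import robot
import cv2,numpy as np
print(robot.get_obs())
for n in ["side","top","wrist"]:
    m=robot.camera_model(n);print(n,m)
    p,d=robot.camera(n);cv2.imwrite(f"pics/{n}0.png",p[:,:,::-1]);np.savez(f"{n}0.npz",p=p,d=d,**m)
E
```

```text
pics
{'time': 0.0, 'q': array([ 9.31469180e-01,  5.28459767e-01,  1.43390389e+00, -4.71234700e-05,
        1.18135131e+00, -1.78520931e-01]), 'joint_velocities': array([-3.92053844e-05,  7.77989768e-06, -3.90379432e-04, -8.97814771e-04,
        4.17927491e-04,  2.97534840e-05]), 'joint_torque': array([-1.63237291e-04, -4.40046072e+01, -1.76591295e+01,  6.31880388e-02,
        5.83111192e-02, -1.55341304e-04]), 'position': array([0.27747796, 0.55922045, 0.22157504]), 'tool_rot': array([ 2.28361137e-01,  9.73575916e-01, -9.82327061e-04, -4.01948190e-04]), 'ft_force': array([-0.50289592, -0.69930425, -0.19175215]), 'moment': array([-0.02962803,  0.00882977, -0.00718936]), 'grip_width': 0.08697160534610374}
side {'mtx': array([[393.26906032,   0.        , 275.03465618],
       [  0.        , 393.26906032, 209.63607336],
       [  0.        ,   0.        ,   1.        ]]), 'k1': -0.03578533158907524, 'extrinsics': array([[ 0.93864814, -0.34477108, -0.00851911, -0.54498969],
       [ 0.24901615,  0.66044926,  0.70837683, -0.26064471],
       [-0.2386014 , -0.66703799,  0.70578303, -1.18059
[... 376 characters left out ...]
275824e-01, -1.68602257e-02,  5.62237664e-02,
        -5.77333656e-01],
       [-5.62150853e-02,  9.88755530e-04,  9.98418192e-01,
        -1.76642643e+00],
       [ 0.00000000e+00,  0.00000000e+00,  0.00000000e+00,
         1.00000000e+00]])}
wrist {'mtx': array([[292.27994538,   0.        , 280.17370976],
       [  0.        , 292.27994538, 207.72640327],
       [  0.        ,   0.        ,   1.        ]]), 'k1': -0.00852384219675986, 'extrinsics': array([[ 0.44463743,  0.89570843, -0.00198839, -0.6237404 ],
       [-0.86660967,  0.42962918, -0.25378424,  0.03049854],
       [-0.22646241,  0.11456513,  0.96725881, -0.39072508],
       [ 0.        ,  0.        ,  0.        ,  1.        ]])}
```

View pics/side0.png

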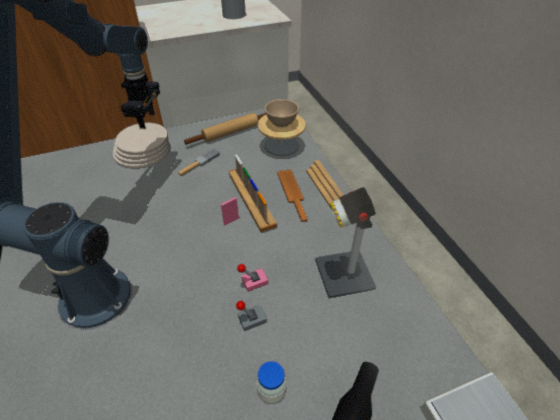

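View pics/top0.png

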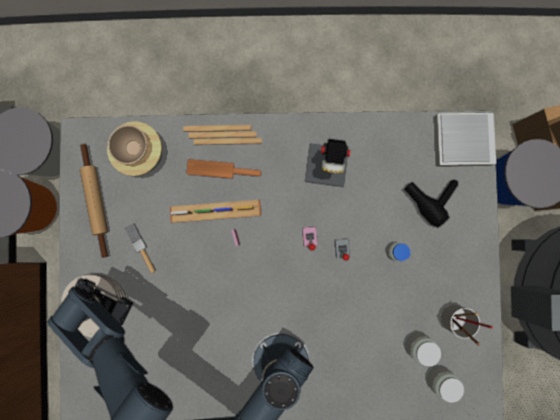

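View pics/wrist0.png

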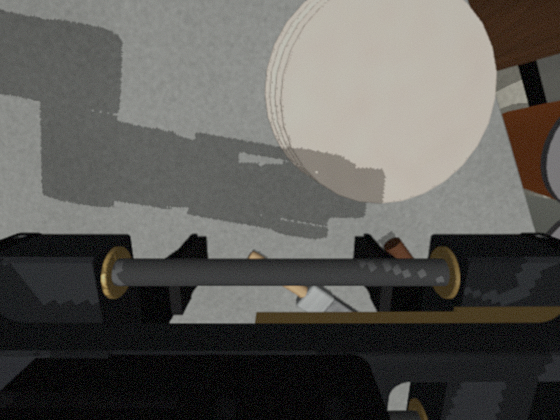

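Side view: grey lever block at (252,318) with its red ball at (241,305), the pink lever and tile decoys at (255,279) and (230,210), rack near (250,195), camera head (355,205). Top view: rack (215,211), grey lever (343,249), camera (335,155). Next I'll measure these.

```bash
cat > h.py <<'E'
import numpy as np,cv2
def load(f):
    return dict(np.load(f))
def rays(m,uv):
    uv=np.asarray(uv,float).reshape(-1,2);K=m['mtx']
    d=(uv-[K[0,2],K[1,2]])/[K[0,0],K[1,1]]
    s=d.copy()
    for _ in range(20): s=d/(1+m['k1']*(s**2).sum(1,keepdims=True))
    c=np.c_[s[:,0],-s[:,1],-np.ones(len(s))]
    E=m['extrinsics'];R=E[:3,:3];return -R.T@E[:3,3],c@R  # origin, world dirs (unit depth)
def depthpts(m,uv):
    uv=np.asarray(uv).reshape(-1,2);o,r=rays(m,uv)
    z=m['d'][uv[:,1].astype(int),uv[:,0].astype(int)]
    return o+r*z[:,None],z
def plane(m,uv,h):
    o,r=rays(m,uv);return o+r*((h-o[2])/r[:,2])[:,None]
def proj(m,P):
    E=m['extrinsics'];c=np.atleast_2d(P)@E[:3,:3].T+E[:3,3]
    s=np.c_[c[:,0]/-c[:,2],c[:,1]/c[:,2]*1.0]
    s=np.c_[c[:,0],-c[:,1]]/(-c[:,2:3]);s=s*(1+m['k1']*(s**2).sum(1,keepdims=True))
    return s*[m['mtx'][0,0],m['mtx'][1,1]]+m['mtx'][:2,2]
def cloud(m):
    H,W=m['d'].shape;v,u=np.mgrid[:H,:W]
    P,z=depthpts(m,np.c_[u.ravel(),v.ravel()]);return P.reshape(H,W,3)
E
python3 - <<'E'
from h import *
for n in ["top","side"]:
    m=load(n+"0.npz");C=cloud(m);hsv=cv2.cvtColor(m['p'],cv2.COLOR_RGB2HSV)
    print(n,rays(m,[[280,210]]))
    H,S,V=[hsv[...,i].astype(int) for i in range(3)]
    for nm,lo,hi,smin in [("red",176,5,170),("blue",105,130,120),("green",45,80,80),("amber",12,25,180),("pink",160,175,80)]:
        mk=((H>=lo)&(H<=hi) if lo<hi else ((H>=lo)|(H<=hi)))&(S>smin)&(V>50)
        k,l,st,ce=cv2.connectedComponentsWithStats(mk.astype(np.uint8))
        for i in range(1,k):
            if st[i,4]<6: continue
            P=C[l==i];P=P[np.isfinite(P).all(1)&(m['d'][l==i]>0)]
            if len(P) and 0.3<np.median(P[:,0])<1 : print(nm,st[i],ce[i].round(1),np.median(P,0).round(3),P.min(0).round(3),P.max(0).round(3))
    if n=="top": crop=m['p'][130:270,160:420]; s=3
    else: crop=m['p'][140:340,210:390]; s=3
    cv2.imwrite(f"pics/{n}_crop.png",cv2.resize(crop[:,:,::-1],None,fx=s,fy=s,interpolation=cv2.INTER_CUBIC))
E
```

```text
top (array([ 0.47703723, -0.00805783,  1.79609216]), array([[ 5.41434521e-02,  9.40764377e-04, -9.98536745e-01]]))
red [321 147   4   6  14] [322.5 149.4] [ 0.749 -0.145  0.308] [ 0.74  -0.151  0.304] [ 0.757 -0.14   0.319]
red [347 151   3   5   9] [348. 153.] [ 0.736 -0.226  0.306] [ 0.729 -0.23   0.302] [ 0.743 -0.222  0.314]
red [309 244   6   6  24] [311.5 246.7] [ 0.434 -0.117  0.1  ] [ 0.427 -0.127  0.091] [ 0.445 -0.108  0.105]
red [343 254   6   6  25] [345.4 256.6] [ 0.397 -0.238  0.107] [ 0.389 -0.247  0.098] [ 0.407 -0.229  0.114]
blue [497 183   1   6   6] [497.  185.5] [ 0.71  -1.106 -0.546] [ 0.697 -1.108 -0.551] [ 0.721 -1.1   -0.533]
blue [214 208  17   3  33] [221.8 209.1] [0.576 0.201 0.11 ] [0.572 0.175 0.082] [0.579 0.23  0.117]
blue [393 244  17  17 229] [401.2 251.8] [ 0.411 -0.44   0.099] [ 0.381 -0.47   0.086] [ 0.439 -0.411  0.111]
green [194 209  17   4  39] [202.6 210.4] [0.573 0.271 0.108] [0.569 0.244 0.02 ] [0.582 0.313 0.115]
amber [ 20 181  36  50 505] [ 40. 208.] [ 0.634  1.222 -0.576] [ 0.523  1.188 -0.747] [ 0.768  1.3   -0.435]
pink [235 231   3  
[... 1595 characters left out ...]
.2] [ 0.335  1.272 -0.185] [ 0.327  1.264 -0.209] [ 0.343  1.289 -0.168]
amber [286 173   7  11  17] [289.4 179.1] [0.746 0.273 0.014] [0.724 0.26  0.011] [0.759 0.313 0.018]
amber [258 193   8  12  33] [261.6 198.6] [0.577 0.119 0.108] [0.574 0.09  0.094] [0.582 0.149 0.112]
amber [331 203   4   6  10] [332.1 205.7] [ 0.676 -0.175  0.308] [ 0.672 -0.184  0.303] [ 0.678 -0.165  0.312]
amber [261 227   7   4   9] [264.1 228.4] [0.563 0.064 0.019] [0.554 0.06  0.014] [0.575 0.066 0.028]
pink [221 198  18  27 324] [229.5 210.7] [0.47  0.151 0.058] [0.443 0.141 0.001] [0.498 0.165 0.104]
pink [242 269  26  22 310] [254.8 280.2] [ 0.467 -0.134  0.023] [ 0.435 -0.147 -0.002] [ 0.505 -0.095  0.032]
```

View pics/top_crop.png

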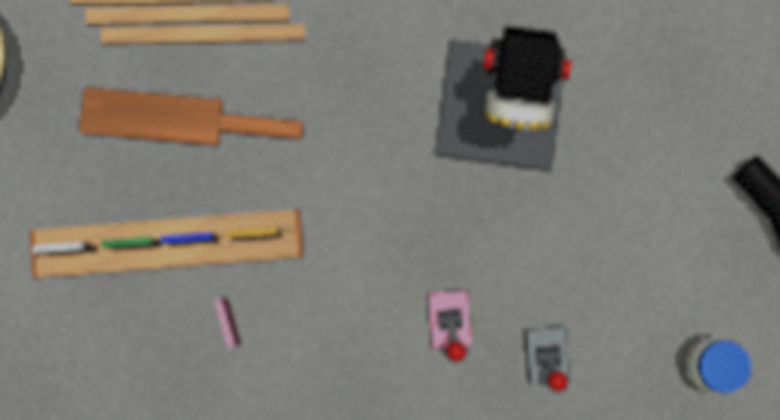

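View pics/side_crop.png

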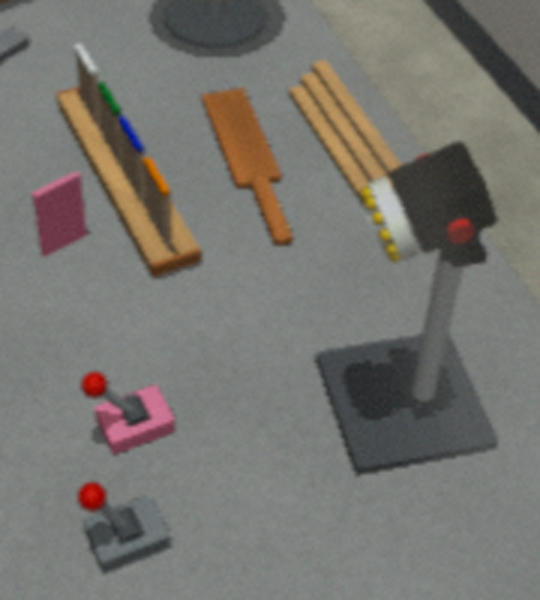

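Run:
```python
from h import *
T=load("top0.npz");S=load("side0.npz")
print("ball top",plane(T,[[345.4,256.6]],.092),"side",plane(S,[[240.4,305.0]],.092))
# foot corners in top crop: (x/3+160,y/3+130)
c=np.array([[450,40],[562,52],[550,170],[435,155]])/3+[160,130]
print("foot",plane(T,c,.01))
# lever base top corners
c=np.array([[525,327],[566,325],[569,381],[527,383]])/3+[160,130]
print("lev",plane(T,c,.025))
# foot by mask: dark grey low height
for m,n in((T,"top"),(S,"side")):
    C=cloud(m);z=C[...,2]
    reg=(C[...,0]>.55)&(C[...,0]<.9)&(C[...,1]<-.05)&(C[...,1]>-.35)
    V=m['p'].astype(int).sum(2)/3
    head=reg&(z>.25)
    P=C[head];print(n,len(P),P.min(0),P.max(0))
    w=head&(m['p'].min(2)>120);print("ring white",w.sum(),C[w].mean(0),C[w].min(0),C[w].max(0))
    hsv=cv2.cvtColor(m['p'],cv2.COLOR_RGB2HSV)
    y=reg&(z>.2)&(hsv[...,1]>110)&(hsv[...,0]>15)&(hsv[...,0]<35)
    print("bulbs",y.sum(),C[y].round(3)[::3])
```

```text
ball top [[ 0.39737062 -0.23917018  0.092     ]] side [[ 0.39475359 -0.23937414  0.092     ]]
foot [[ 0.82730387 -0.125401    0.01      ]
 [ 0.80968881 -0.26807027  0.01      ]
 [ 0.65870154 -0.24878632  0.01      ]
 [ 0.68017438 -0.10324877  0.01      ]]
lev [[ 0.46073522 -0.21069428  0.025     ]
 [ 0.4623037  -0.26211042  0.025     ]
 [ 0.39244166 -0.26424029  0.025     ]
 [ 0.39094152 -0.21166084  0.025     ]]
top 764 [ 0.67271495 -0.23048917  0.25587452] [ 0.78602313 -0.14000736  0.34249247]
ring white 115 [ 0.69155147 -0.17815833  0.31002064] [ 0.68119011 -0.21106044  0.29276605] [ 0.70661155 -0.14900882  0.32910542]
bulbs 34 [[ 0.693 -0.145  0.281]
 [ 0.687 -0.146  0.3  ]
 [ 0.685 -0.147  0.289]
 [ 0.684 -0.156  0.3  ]
 [ 0.683 -0.165  0.303]
 [ 0.68  -0.161  0.305]
 [ 0.678 -0.176  0.313]
 [ 0.679 -0.193  0.308]
 [ 0.679 -0.203  0.306]
 [ 0.675 -0.173  0.311]
 [ 0.675 -0.193  0.309]
 [ 0.678 -0.205  0.291]]
side 1274 [ 0.66912047 -0.23728436  0.25003768] [ 0.77367878 -0.14323862  0.34201484]
ring white 174 [ 0.68613731 -0.19623685  0.30659102] [ 0.66998838 -0.22004541  0.28366651] [ 0.70203156 -0.15861336  0.31989167]
bulbs 69 [[ 0.706 -0.156  0.316]
 [ 0.676 -0.161  0.304]
 [ 0.678 -0.173  0.315]
 [ 0.678 -0.168  0.307]
 [ 0.676 -0.167  0.303]
 [ 0.672 -0.175  0.309]
 [ 0.678 -0.18   0.311]
 [ 0.674 -0.181  0.31 ]
 [ 0.673 -0.184  0.309]
 [ 0.675 -0.186  0.306]
 [ 0.674 -0.194  0.307]
 [ 0.673 -0.197  0.307]
 [ 0.674 -0.2    0.306]
 [ 0.675 -0.198  0.3  ]
 [ 0.674 -0.207  0.297]
 [ 0.675 -0.207  0.294]
 [ 0.673 -0.21   0.294]
 [ 0.684 -0.203  0.279]
 [ 0.678 -0.213  0.284]
 [ 0.679 -0.213  0.28 ]
 [ 0.678 -0.215  0.278]
 [ 0.69  -0.21   0.269]
 [ 0.687 -0.215  0.271]]
```

```bash
cat > go.py <<'E'
import sys,numpy as np
from rig import robot
from scipy.spatial.transform import Rotation as R
# usage: go.py x y z yawdeg(of tool y)
o=robot.get_obs();r=R.from_quat(o['tool_rot']);M=r.as_matrix()
y0=np.degrees(np.arctan2(M[1,1],M[0,1]))
print("t",round(o['time'],2),"pos",o['position'].round(4),"yaw_y",round(y0,2),"tilt",(M[:,2]).round(3),"q",o['q'].round(2),"F",o['ft_force'].round(1),"w",round(o['grip_width'],4))
if len(sys.argv)>3:
    t=np.array([float(a) for a in sys.argv[1:4]]);d=M.T@(t-o['position'])*100
    s=0 if len(sys.argv)<5 else -np.radians((float(sys.argv[4])-y0+180)%360-180)
    print("cmd cm",d.round(2),"spin",round(s,3))
E
python3 go.py .45 .15 .28 90
```

```text
t 0.15 pos [0.2776 0.5594 0.2218] yaw_y 63.6 tilt [-0.001 -0.001 -1.   ] q [ 0.93  0.53  1.43 -0.    1.18 -0.18] F [ 0.2 -0.2  0.6] w 0.0873
cmd cm [-33.65 -29.01  -5.78] spin -0.461
```

Request:
arm_command:
  targets:
    - [-10,-5,-6,-0.15,0]
    - [-20,-16,-6,-0.3,0]
    - [-27,-22,-6,-0.46,0]
    - [-33.6,-29,-6,-0.46,0]
    - [-33.6,-29,-6,-0.46,0]
  newtons: 20

```text
time: 0.78
position: [0.401, 0.2819, 0.2744]
tool_rot: [0.0, 1.0, -0.0, 0.0]
ft_force: [0.9, 0.4, 0.0]
grip_width: 0.0452
```

```bash
python3 go.py .345 -.237 .24 90; python3 go.py .345 -.237 .07 90
```

```text
t 0.78 pos [0.401  0.2819 0.2744] yaw_y 89.98 tilt [ 0. -0. -1.] q [ 0.38  0.28  1.7  -0.    1.16 -1.19] F [0.9 0.4 0. ] w 0.0452
cmd cm [  5.59 -51.89   3.44] spin -0.0
t 0.78 pos [0.401  0.2819 0.2744] yaw_y 89.98 tilt [ 0. -0. -1.] q [ 0.38  0.28  1.7  -0.    1.16 -1.19] F [0.9 0.4 0. ] w 0.0452
cmd cm [  5.59 -51.89  20.44] spin -0.0
```

Request:
arm_command:
  targets:
    - [0,0,0,0,0]

```text
time: 0.9
position: [0.4022, 0.2802, 0.2745]
tool_rot: [0.004, 1.0, -0.0, 0.0]
ft_force: [-0.4, -0.7, -0.0]
grip_width: 0.0347
```

Request:
arm_command:
  targets:
    - [0,-6.2,0,0,0]
    - [0,-12.4,0,0,0]
    - [0,-18.6,0,0,0]
    - [0,-24.8,0,0,0]
    - [0,-31,0,0,0]

```text
time: 1.52
position: [0.4005, -0.0271, 0.2744]
tool_rot: [-0.0, 1.0, 0.0, 0.0]
ft_force: [-0.0, 1.2, -0.5]
grip_width: 0.0004
```

Request:
arm_command:
  targets:
    - [2,-6.2,2,0,0]
    - [4,-12.4,2,0,0]
    - [5.7,-18.6,2,0,0]
    - [5.7,-20.7,2,0,0]
    - [5.7,-20.7,2,0,0]

```text
time: 2.15
position: [0.3439, -0.2349, 0.2542]
tool_rot: [0.002, 1.0, -0.0, 0.0]
ft_force: [0.7, 0.3, -0.3]
grip_width: 0.0007
```

```bash
python3 go.py .345 -.239 .07 90
```

```text
t 2.15 pos [ 0.3439 -0.2349  0.2542] yaw_y 89.79 tilt [ 0.001 -0.    -1.   ] q [-0.87  0.2   1.88  0.    1.06 -2.44] F [ 0.7  0.3 -0.3] w 0.0007
cmd cm [-0.09 -0.41 18.42] spin -0.004
```

Request:
arm_command:
  targets:
    - [0,-0.4,6,0,0]
    - [0,-0.4,12,0,0]
    - [0,-0.4,16,0,0]
    - [0,-0.4,18.4,0,0]
    - [0,-0.4,18.4,0,0]

```text
time: 2.78
position: [0.3429, -0.2345, 0.069]
tool_rot: [-0.001, 1.0, 0.002, -0.002]
ft_force: [0.3, 0.4, 0.8]
grip_width: 0.0001
```

```bash
python3 go.py .345 -.239 .07 90;python3 - <<'E'
from rig import robot
import cv2
p,d=robot.camera("wrist");cv2.imwrite("pics/w1.png",p[:,:,::-1])
p,d=robot.camera("side");cv2.imwrite("pics/s1.png",cv2.resize(p[220:360,160:360,::-1],None,fx=4,fy=4))
E
```

```text
t 2.77 pos [ 0.3429 -0.2345  0.069 ] yaw_y 90.07 tilt [-0.003  0.004 -1.   ] q [-0.87  0.56  2.08  0.    0.51 -2.44] F [0.3 0.4 0.8] w 0.0001
cmd cm [-0.21 -0.45 -0.1 ] spin 0.001
```

View pics/s1.png

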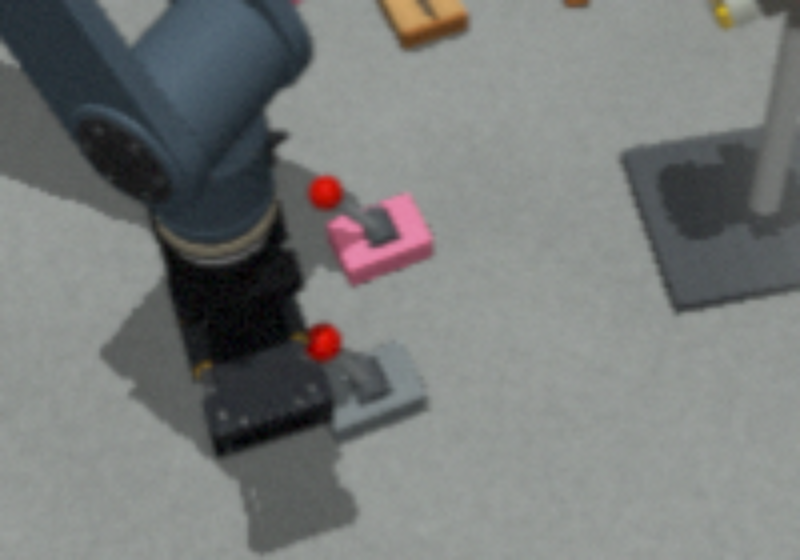

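View pics/w1.png

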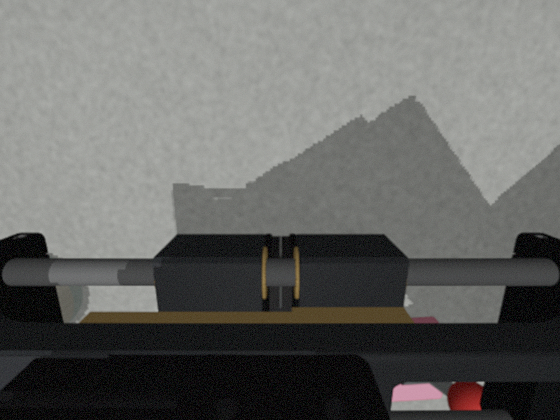

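Request:
arm_command:
  targets:
    - [-2,-0.4,0,0,0]
    - [-4,-0.4,0,0,0]
    - [-6,-0.4,0,0,0]
    - [-8,-0.4,0,0,0]
    - [-9.5,-0.4,0,0,0]

```text
time: 3.5
position: [0.437, -0.2401, 0.0715]
tool_rot: [-0.001, 1.0, 0.0, -0.002]
ft_force: [-22.8, -8.5, 6.3]
grip_width: 0.0004
```

Request:
arm_command:
  targets:
    - [-1,0,0,0,0]
    - [-1,0,0,0,0]

```text
time: 3.75
position: [0.4376, -0.2398, 0.0711]
tool_rot: [-0.004, 1.0, 0.002, -0.011]
ft_force: [-28.8, -11.9, 14.5]
grip_width: 0.001
```

```bash
python3 go.py .345 -.239 .07 90;python3 - <<'E'
from rig import robot
import cv2
p,d=robot.camera("side");cv2.imwrite("pics/s2.png",cv2.resize(p[220:360,160:360,::-1],None,fx=4,fy=4))
E
```

```text
t 3.75 pos [ 0.4376 -0.2398  0.0711] yaw_y 90.48 tilt [-0.023  0.004 -1.   ] q [-0.72  0.62  1.86 -0.02  0.69 -2.28] F [-28.8 -11.9  14.5] w 0.001
cmd cm [9.25 0.16 0.32] spin 0.008
```

View pics/s2.png

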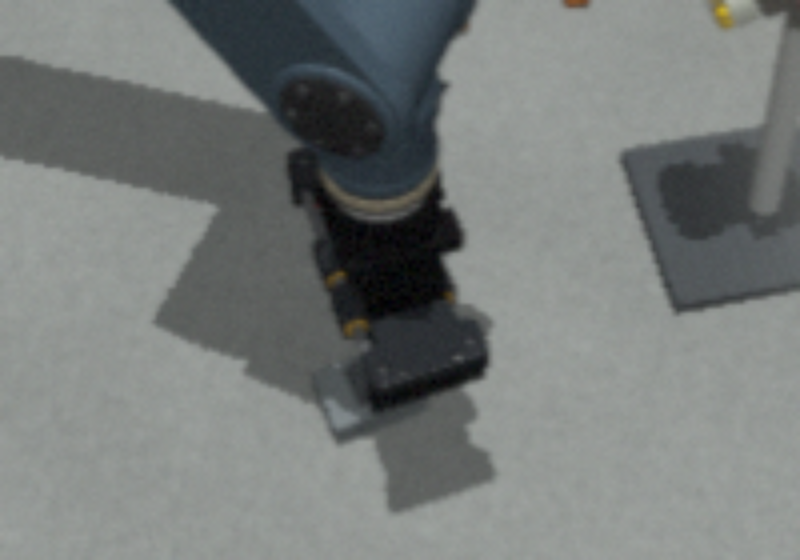

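Request:
arm_command:
  targets:
    - [2.5,0,0,0,0]
    - [4,0,0,0,0]
    - [4,0,-6,0,0]
    - [4,0,-12,0,0]
    - [4,0,-18,0,0]

```text
time: 4.42
position: [0.4086, -0.2411, 0.2528]
tool_rot: [0.0, 1.0, -0.0, 0.001]
ft_force: [0.1, -0.6, -0.8]
grip_width: 0.0005
```

```bash
python3 go.py .5 .16 .25 3;python3 - <<'E'
from rig import robot
import cv2,numpy as np
from h import *
m=robot.camera_model("side");p,d=robot.camera("side");cv2.imwrite("pics/s3.png",cv2.resize(p[220:360,160:360,::-1],None,fx=4,fy=4))
E
```

```text
t 4.42 pos [ 0.4086 -0.2411  0.2528] yaw_y 89.96 tilt [ 0.002 -0.001 -1.   ] q [-0.77  0.28  1.76  0.    1.09 -2.34] F [ 0.1 -0.6 -0.8] w 0.0005
cmd cm [-9.12 40.12  0.25] spin 1.518
```

View pics/s3.png

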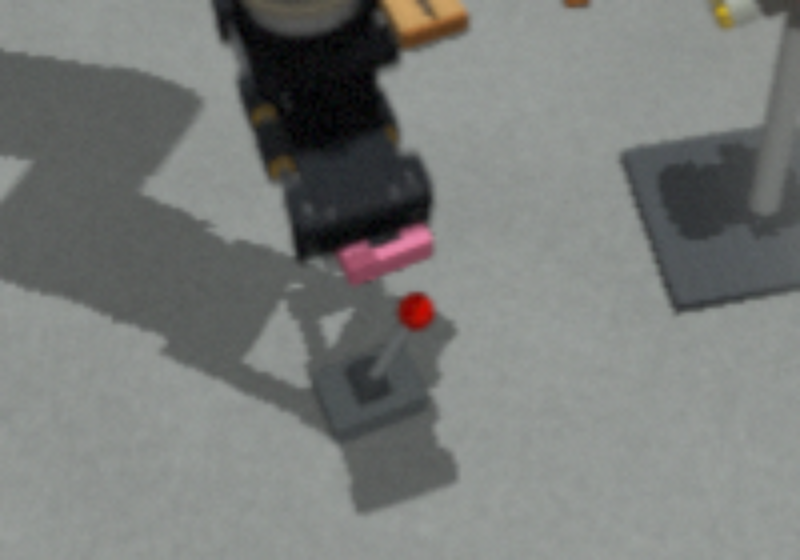

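Request:
arm_command:
  targets:
    - [-3,6,0,0.18,3]
    - [-6,12,0,0.36,3]
    - [-9,18,0,0.54,3]
    - [-12,24,0,0.72,3]
    - [-15,30,0,0.9,3]

```text
time: 5.1
position: [0.5321, 0.0038, 0.2509]
tool_rot: [0.398, 0.918, 0.0, 0.001]
ft_force: [1.1, 0.5, -0.3]
grip_width: 0.0294
```

```bash
python3 -c "
from h import *
S=load('side0.npz');print(plane(S,[[264,298]],.092))"; python3 go.py .57 .09 .21 3.5
```

```text
[[ 0.46107951 -0.24086738  0.092     ]]
t 5.1 pos [0.5321 0.0038 0.2509] yaw_y 43.15 tilt [ 0.002 -0.    -1.   ] q [-0.2   0.37  1.63  0.    1.14 -0.96] F [ 1.1  0.5 -0.3] w 0.0294
cmd cm [3.7  8.66 4.09] spin 0.692
```

Request:
arm_command:
  targets:
    - [1,3,2,0.18,3]
    - [2,6,4,0.36,3]
    - [3.7,8.6,4.1,0.54,3]
    - [3.7,8.6,4.1,0.69,3]
    - [3.7,8.6,4.1,0.69,3]

```text
time: 5.72
position: [0.5681, 0.0886, 0.2094]
tool_rot: [0.681, 0.732, 0.0, 0.0]
ft_force: [-0.6, 0.6, 1.4]
grip_width: 0.03
```

```bash
python3 go.py;python3 - <<'E'
from rig import robot
import cv2,numpy as np
m=robot.camera_model("wrist");p,d=robot.camera("wrist");cv2.imwrite("pics/w2.png",p[:,:,::-1]);np.savez("w2.npz",p=p,d=d,**m)
E
```

```text
t 5.72 pos [0.5681 0.0886 0.2094] yaw_y 4.1 tilt [ 0.001  0.    -1.   ] q [-0.04  0.48  1.58  0.    1.09 -0.11] F [-0.6  0.6  1.4] w 0.03
```

View pics/w2.png

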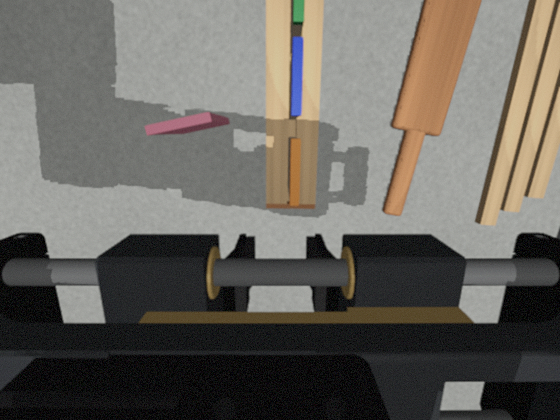

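```bash
python3 - <<'E'
from h import *
m=load("w2.npz");p=m['p'];hsv=cv2.cvtColor(p,cv2.COLOR_RGB2HSV);H,S,V=[hsv[...,i].astype(int) for i in range(3)]
print("cam",rays(m,[[280,208]])[0])
for nm,lo,hi,sm,h in [("blue",110,130,120,.11),("green",50,80,80,.11),("amber",8,20,200,.11)]:
    mk=((H>=lo)&(H<=hi)&(S>sm)).astype(np.uint8);mk[:, :270]=0;mk[:,330:]=0
    k,l,st,ce=cv2.connectedComponentsWithStats(mk);i=1+st[1:,4].argmax();print(nm,st[i])
    r=cv2.minAreaRect(np.argwhere(l==i)[:,::-1].astype(np.float32));b=cv2.boxPoints(r);print(b.round(1).tolist())
    W=plane(m,b,h);print(W.round(4)[:,:2].tolist())
    x,y,w,hh=st[i,:4]
    e=[]
    for v in (y,y+hh):  # end rows
        vv=min(max(v,y+2),y+hh-3);us=np.where(l[vv]==i)[0];e.append([us.mean(),v-.5])
    E=plane(m,e,h);print("ends",E.round(4)[:,:2].tolist(),"len",np.linalg.norm(E[0]-E[1]))
E=plane(m,np.array([[267,207],[314,207]]),.025);print("rack end",E)
print("rack L/R edges", plane(m,np.array([[266,205],[266,2],[315,205],[324,2]]),.025).round(4))
E
python3 - <<'E'
import cv2
p=cv2.imread("pics/w2.png");cv2.imwrite("pics/w2c.png",cv2.resize(p[0:215,240:350],None,fx=2.7,fy=2.7,interpolation=cv2.INTER_NEAREST))
E
```

```text
cam [0.56254129 0.15761756 0.3721813 ]
blue [291  37  12  79 780]
[[290.5, 115.0], [292.1000061035156, 36.79999923706055], [302.20001220703125, 37.0], [300.6000061035156, 115.19999694824219]]
[[0.5707, 0.1716], [0.5672, 0.2317], [0.5753, 0.2322], [0.5794, 0.172]]
ends [[0.5715, 0.2323], [0.5746, 0.1714]] len 0.060948142218143875
green [293   0  11  25 261]
[[293.0, 0.0], [303.0, 0.0], [303.0, 24.0], [293.0, 24.0]]
[[0.5658, 0.2578], [0.5736, 0.2583], [0.5751, 0.2416], [0.5671, 0.241]]
ends [[0.5696, 0.2584], [0.5703, 0.2409]] len 0.01753365686746814
amber [315 397   2   2   2]
[[316.0, 397.0], [316.0, 397.0], [315.0, 398.0], [315.0, 398.0]]
[[0.6236, -0.1273], [0.6236, -0.1273], [0.6226, -0.1287], [0.6226, -0.1287]]
ends [[nan, nan], [nan, nan]] len nan
rack end [[0.55324674 0.06651071 0.025     ]
 [0.61079265 0.07061473 0.025     ]]
rack L/R edges [[0.5519 0.069  0.025 ]
 [0.5389 0.2864 0.025 ]
 [0.6118 0.0732 0.025 ]
 [0.5991 0.2908 0.025 ]]<stdin>:12: RuntimeWarning: Mean of empty slice.
  ret = ret.dtype.type(ret / rcount)
```

View pics/w2c.png

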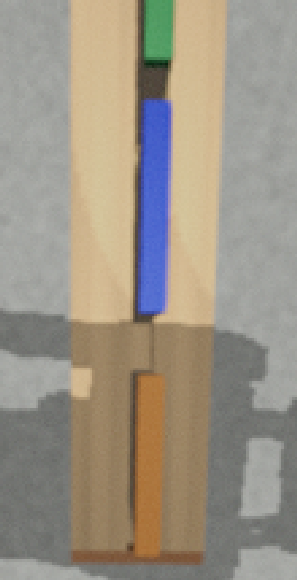

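```bash
python3 go.py .573 .202 .15 3.3
```

```text
t 5.78 pos [0.568  0.0882 0.2095] yaw_y 4.1 tilt [ 0.001  0.    -1.   ] q [-0.04  0.48  1.58  0.    1.09 -0.11] F [-0.1  0.4 -0. ] w 0.0302
cmd cm [11.32  1.3   5.95] spin 0.014
```

Request:
arm_command:
  targets:
    - [5,1,0,0.01,8.7]
    - [10,1.3,2,0.014,8.7]
    - [11.3,1.3,4,0.014,8.7]
    - [11.3,1.3,4,0.014,8.7]
    - [11.3,1.3,4,0.014,8.7]

```text
time: 6.4
position: [0.5739, 0.2006, 0.1701]
tool_rot: [0.688, 0.726, 0.0, 0.001]
ft_force: [0.4, 0.2, 1.4]
grip_width: 0.072
```

```bash
python3 go.py .573 .202 .056 3.3
```

```text
t 6.4 pos [0.5739 0.2006 0.1701] yaw_y 3.12 tilt [ 0.001 -0.    -1.   ] q [ 0.15  0.57  1.53 -0.    1.05  0.1 ] F [0.4 0.2 1.4] w 0.072
cmd cm [ 0.15 -0.09 11.41] spin -0.003
```

Request:
arm_command:
  targets:
    - [0.1,0,4,0,8.7]
    - [0.1,0,8,0,8.7]
    - [0.1,0,11,0,8.7]
    - [0.1,0,11.4,0,4]
    - [0.1,0,11.4,0,0]
  newtons: 15

```text
time: 7.02
position: [0.5744, 0.2019, 0.0565]
tool_rot: [0.688, 0.726, 0.001, 0.001]
ft_force: [0.3, -0.6, 0.1]
grip_width: 0.0739
```

Request:
arm_command:
  targets:
    - [0,0,0,0,0]
    - [0,0,0,0,0]
    - [0,0,0,0,0]
    - [0,0,0,0,0]

```text
time: 7.52
position: [0.5732, 0.2025, 0.0556]
tool_rot: [0.688, 0.726, 0.0, 0.0]
ft_force: [-0.6, -0.1, 0.0]
grip_width: 0.0346
```

```bash
python3 go.py
```

```text
t 7.53 pos [0.5732 0.2025 0.0556] yaw_y 3.13 tilt [ 0.  0. -1.] q [ 0.16  0.73  1.6  -0.    0.81  0.1 ] F [-0.6 -0.1  0. ] w 0.0346
```

Request:
arm_command:
  targets:
    - [0,0,0,0,0]
    - [0,0,0,0,0]
    - [0,0,0,0,0]
    - [0,0,0,0,0]

```text
time: 8.02
position: [0.5733, 0.2025, 0.0552]
tool_rot: [0.688, 0.726, 0.0, 0.0]
ft_force: [0.4, 0.2, -1.3]
grip_width: 0.0078
```

```bash
python3 go.py
```

```text
t 8.03 pos [0.5733 0.2025 0.0552] yaw_y 3.12 tilt [ 0. -0. -1.] q [ 0.16  0.73  1.6  -0.    0.81  0.1 ] F [ 0.4  0.2 -1.3] w 0.0078
```

Request:
arm_command:
  targets:
    - [0,0,-0.2,0,0]
    - [0.6,0,-0.2,0,0]
    - [0.9,0,-0.2,0,0]
    - [1.3,0,-0.2,0,0]
    - [1.7,0,-0.2,0,0]

```text
time: 8.65
position: [0.5723, 0.2196, 0.0574]
tool_rot: [0.687, 0.726, -0.0, 0.0]
ft_force: [1.2, -1.4, -1.4]
grip_width: 0.0077
```

Request:
arm_command:
  targets:
    - [0,0,0,0,0]
    - [-1.7,0,0,0,0]
    - [-3.0,0,0,0,0]
    - [-3.3,0,0,0,0]
    - [-3.5,0,0,0,0]

```text
time: 9.28
position: [0.5745, 0.1839, 0.0574]
tool_rot: [0.688, 0.726, 0.0, 0.0]
ft_force: [0.9, 0.2, -1.2]
grip_width: 0.0077
```

Request:
arm_command:
  targets:
    - [-0.4,0,0,0,0]
    - [-0.7,0,0,0,0]
    - [-1.0,0,0,0,0]
    - [-1.0,0,0,0,0]

```text
time: 9.78
position: [0.575, 0.1743, 0.0574]
tool_rot: [0.688, 0.726, 0.0, 0.0]
ft_force: [1.7, 0.8, -1.3]
grip_width: 0.0077
```

```bash
python3 go.py;python3 - <<'E'
from rig import robot
import cv2,numpy as np
m=robot.camera_model("side");p,d=robot.camera("side");cv2.imwrite("pics/s4.png",cv2.resize(p[130:250,180:340,::-1],None,fx=5,fy=5))
E
```

```text
t 9.78 pos [0.575  0.1743 0.0574] yaw_y 3.13 tilt [ 0.001 -0.    -1.   ] q [ 0.11  0.72  1.62 -0.    0.8   0.05] F [ 1.7  0.8 -1.3] w 0.0077
```

View pics/s4.png

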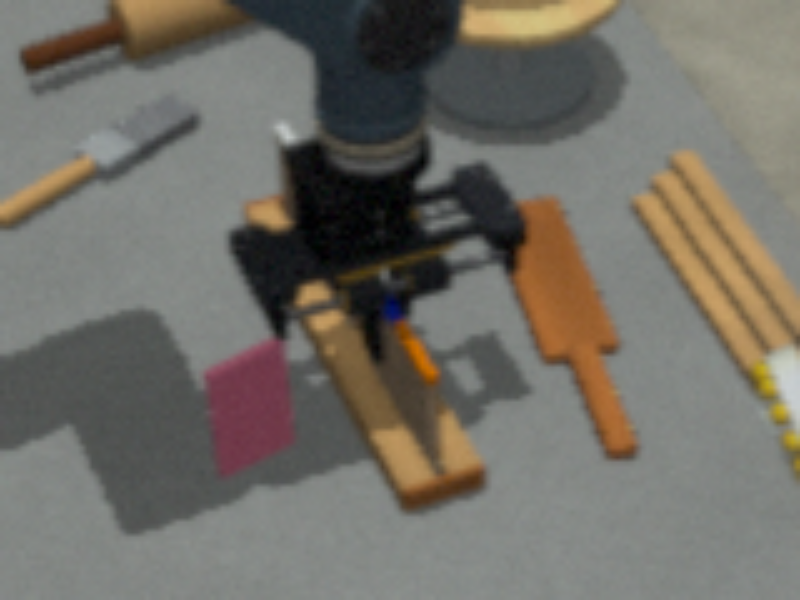

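Request:
arm_command:
  targets:
    - [0.8,0,0,0,0]
    - [1.6,0,0,0,0]
    - [2.2,0,0,0,0]
    - [2.2,0,0.2,0,0]
    - [2.2,0,0.2,0,3]

```text
time: 10.45
position: [0.5721, 0.1967, 0.055]
tool_rot: [0.688, 0.726, -0.001, -0.001]
ft_force: [-0.2, 0.3, -0.2]
grip_width: 0.0126
```

Request:
arm_command:
  targets:
    - [0,0,0,0,8.7]
    - [0,0,0,0,8.7]
    - [0,0,-4,0,8.7]
    - [0,0,-10,0,8.7]
    - [0,0,-15.4,0,8.7]

```text
time: 11.08
position: [0.5732, 0.1963, 0.211]
tool_rot: [0.688, 0.726, -0.0, -0.0]
ft_force: [0.6, 0.5, -0.5]
grip_width: 0.0599
```

```bash
python3 go.py; python3 go.py .573 .09 .21 3.3
```

```text
t 11.07 pos [0.5732 0.1963 0.211 ] yaw_y 3.1 tilt [-0.001 -0.    -1.   ] q [0.15 0.51 1.49 0.   1.13 0.09] F [ 0.6  0.5 -0.5] w 0.0599
t 11.07 pos [0.5732 0.1963 0.211 ] yaw_y 3.1 tilt [-0.001 -0.    -1.   ] q [0.15 0.51 1.49 0.   1.13 0.09] F [ 0.6  0.5 -0.5] w 0.0599
cmd cm [-10.61  -0.59   0.1 ] spin -0.004
```

Request:
arm_command:
  targets:
    - [-5,0,-1,0,8.7]
    - [-9,0,-3,0,8.7]
    - [-9,0,-3,0,8.7]

```text
time: 11.45
position: [0.5795, 0.1041, 0.2412]
tool_rot: [0.689, 0.725, 0.001, 0.001]
ft_force: [0.2, 0.2, -0.6]
grip_width: 0.085
```

```bash
python3 go.py;cat > tiles.py <<'E'
import sys
from h import *
from rig import robot
f=sys.argv[1]
m=robot.camera_model("wrist");p,d=robot.camera("wrist");cv2.imwrite(f"pics/{f}.png",p[:,:,::-1]);m.update(p=p,d=d)
hsv=cv2.cvtColor(p,cv2.COLOR_RGB2HSV);H,S,V=[hsv[...,i].astype(int) for i in range(3)]
C=cloud(m)
for nm,lo,hi,sm in [("blue",110,130,120),("green",50,80,80),("amber",8,20,100),("white",0,180,0)]:
    mk=((H>=lo)&(H<=hi)&(S>sm)&(C[...,2]>.095)&(C[...,2]<.125)).astype(np.uint8);mk[225:]=0
    if nm=="white": mk=((S<40)&(V>110)&(C[...,2]>.095)&(C[...,2]<.125)).astype(np.uint8);mk[225:]=0
    k,l,st,ce=cv2.connectedComponentsWithStats(mk)
    if k<2: print(nm,"none");continue
    i=1+st[1:,4].argmax();x,y,w,hh=st[i,:4];e=[]
    for v in (y,y+hh):
        vv=min(max(v,y+2),y+hh-3);us=np.where(l[vv]==i)[0];e.append([us.mean(),v-.5])
    E=plane(m,e,.11);print(nm,st[i],"ends",E.round(4)[:,:2].tolist(),"len",np.linalg.norm(E[0]-E[1]).round(4))
E
python3 tiles.py w3
```

```text
t 11.45 pos [0.5795 0.1041 0.2412] yaw_y 2.88 tilt [ 0.003 -0.    -1.   ] q [-0.01  0.46  1.51 -0.    1.17 -0.06] F [ 0.2  0.2 -0.6] w 0.085
blue [275  72   8  65 495] ends [[0.5714, 0.2264], [0.5747, 0.1679]] len 0.0587
green [275   0   9  46 368] ends [[0.569, 0.2849], [0.5708, 0.2483]] len 0.0367
amber [276 160   9  59 477] ends [[0.5773, 0.1457], [0.5804, 0.0844]] len 0.0614
white [283  76   1   5   5] ends [[0.5762, 0.2232], [0.5764, 0.2189]] len 0.0043
```

View pics/w3.png

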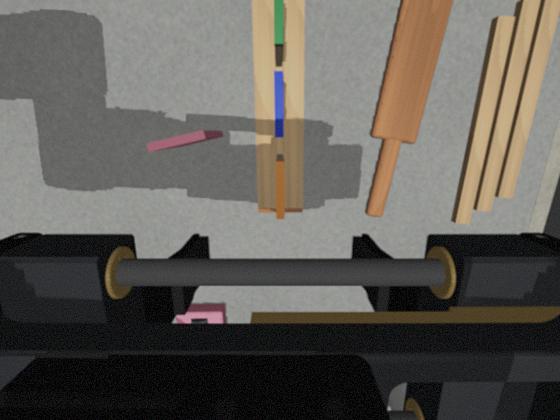

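Request:
arm_command:
  targets:
    - [3,0,0,-0.18,6.7]
    - [6,0,0,-0.36,6.7]
    - [9.2,-0.6,0,-0.54,6.7]
    - [9.2,-0.6,0,-0.72,6.7]
    - [9.2,-0.6,0,-0.9,6.7]

```text
time: 12.12
position: [0.5658, 0.2002, 0.2381]
tool_rot: [0.299, 0.954, -0.0, -0.001]
ft_force: [-0.5, -0.2, -0.2]
grip_width: 0.0673
```

```bash
python3 go.py .573 .197 .15 93.3;python3 - <<'E'
from h import *
p=load("side0.npz")['p'];cv2.imwrite("pics/head.png",cv2.resize(p[175:275,310:390,::-1],None,fx=7,fy=6,interpolation=cv2.INTER_CUBIC))
E
```

```text
t 12.12 pos [0.5658 0.2002 0.2381] yaw_y 55.18 tilt [-0.003  0.    -1.   ] q [ 0.15  0.48  1.48  0.    1.19 -0.81] F [-0.5 -0.2 -0.2] w 0.0673
cmd cm [-0.79  0.16  8.8 ] spin -0.665
```

View pics/head.png

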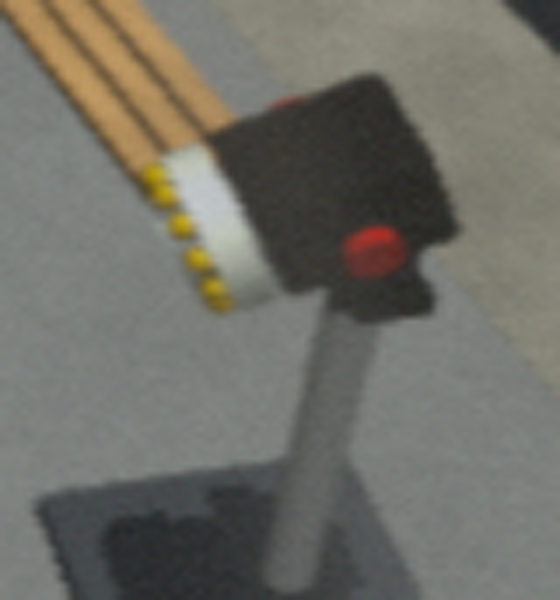

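Request:
arm_command:
  targets:
    - [-0.8,0.2,4,-0.18,6.7]
    - [-0.8,0.2,6,-0.36,6.7]
    - [-0.8,0.2,6,-0.54,6.7]
    - [-0.8,0.2,6,-0.665,6.7]
    - [-0.8,0.2,6,-0.665,6.7]

```text
time: 12.75
position: [0.5739, 0.1963, 0.1782]
tool_rot: [-0.024, 1.0, 0.0, -0.001]
ft_force: [-0.3, -0.1, 0.2]
grip_width: 0.067
```

```bash
python3 go.py .573 .197 .066 93.3;python3 - <<'E'
from h import *
from rig import robot
D={}
for n in("top","side"):
    m=robot.camera_model(n);ds=[]
    for _ in range(6):
        p,d=robot.camera(n);ds.append(d)
    ds=np.array(ds);print(n,"std",np.nanmedian(ds.std(0)))
    m.update(p=p,d=np.median(ds,0));np.savez(f"{n}1.npz",**m)
E
cat > head.py <<'E'
from h import *
yaw=-.13;f0=np.array([.744,-.186,0])
X=np.array([np.cos(yaw),np.sin(yaw),0]);Y=np.array([-X[1],X[0],0])
for n in("top","side"):
    m=load(n+"1.npz");C=cloud(m);L=(C-f0)@np.array([X,Y,[0,0,1]]).T
    p=m['p'].astype(int)
    reg=(abs(L[...,0])<.12)&(abs(L[...,1])<.06)&(L[...,2]>.2)&(L[...,2]<.4)
    blk=reg&(p.max(2)<70)
    P=L[blk];print(n,"black",len(P),P.min(0).round(3),P.max(0).round(3))
    if n=="top":
        k=cv2.erode(blk.astype(np.uint8),np.ones((3,3)))>0;P=L[k&(L[...,2]>.3)]
        A=np.c_[P[:,:2],np.ones(len(P))]
        for _ in range(6):
            c=np.linalg.lstsq(A,P[:,2],rcond=None)[0];r=P[:,2]-A@c;g=abs(r)<2*r.std();A,P=A[g],P[g]
        print("top face fit",c.round(3),"tilt",np.arctan(c[0]).round(3),"roll",c[1].round(3),len(P),r.std(), P.min(0),P.max(0))
    hsv=cv2.cvtColor(m['p'],cv2.COLOR_RGB2HSV)
    b=reg&(hsv[...,1]>100)&(hsv[...,0]>15)&(hsv[...,0]<35)
    w=reg&(hsv[...,1]<60)&(hsv[...,2]>120)
    for nm,k in(("bulbs",b),("white",w)):
        P=L[k];print(nm,len(P),np.median(P,0).round(3),np.percentile(P,5,0).round(3),np.percentile(P,95,0).round(3))
    r=reg&(hsv[...,1]>150)&((hsv[...,0]<8)|(hsv[...,0]>172));kk,l,st,ce=cv2.connectedComponentsWithStats(r.astype(np.uint8))
    for i in range(1,kk):
        if st[i,4]>4: print("knob",ce[i],C[l==i].mean(0).round(3),L[l==i].mean(0).round(3))
E
python3 head.py
```

```text
t 12.75 pos [0.5739 0.1963 0.1782] yaw_y 92.77 tilt [-0.003  0.    -1.   ] q [ 0.15  0.56  1.52  0.    1.07 -1.47] F [-0.3 -0.1  0.2] w 0.067
cmd cm [ 0.06  0.07 11.22] spin -0.009
top std 0.0045976155
side std 0.0026065446
top black 496 [-0.05  -0.037  0.249] [0.04  0.044 0.34 ]
top face fit [ 0.396 -0.003  0.33 ] tilt 0.377 roll -0.003 308 0.0013698024224441522 [-0.03718682 -0.02806808  0.31437291] [0.02183224 0.029144   0.3388187 ]
bulbs 37 [-0.064  0.013  0.302] [-0.069 -0.027  0.285] [-0.058  0.032  0.31 ]
white 132 [-0.053  0.002  0.311] [-0.063 -0.029  0.296] [-0.042  0.031  0.318]
knob [322.73913043 149.47826087] [ 0.749 -0.146  0.306] [-0.     0.04   0.306]
knob [348.         152.78571429] [ 0.737 -0.226  0.308] [-0.002 -0.041  0.308]
side black 811 [-0.044 -0.042  0.233] [0.034 0.021 0.339]
bulbs 73 [-0.067 -0.022  0.304] [-0.072 -0.037  0.267] [-0.053  0.013  0.311]
white 193 [-0.056 -0.019  0.306] [-0.069 -0.039  0.286] [-0.044  0.008  0.318]
knob [363.2173913  214.69565217] [ 0.734 -0.232  0.308] [-0.004 -0.047  0.308]
```

Request:
arm_command:
  targets:
    - [0.1,0.1,4,-0.01,6.7]
    - [0.1,0.1,7,-0.01,6.7]
    - [0.1,0.1,7,-0.01,6.7]

```text
time: 13.72
position: [0.5721, 0.1957, 0.1072]
tool_rot: [-0.029, 1.0, -0.0, -0.003]
ft_force: [-0.4, 0.3, 0.3]
grip_width: 0.0669
```

```bash
python3 go.py .573 .197 .066 93.1;python3 - <<'E'
from rig import robot
import cv2,numpy as np
p,d=robot.camera("side");cv2.imwrite("pics/s5.png",cv2.resize(p[130:250,180:340,::-1],None,fx=5,fy=5))
p,d=robot.camera("wrist");cv2.imwrite("pics/w5.png",p[:,:,::-1])
E
```

```text
t 13.72 pos [0.5721 0.1957 0.1072] yaw_y 93.34 tilt [-0.006 -0.001 -1.   ] q [ 0.14  0.65  1.58 -0.    0.92 -1.48] F [-0.4  0.3  0.3] w 0.0669
cmd cm [-0.12  0.13  4.11] spin 0.004
```

View pics/s5.png

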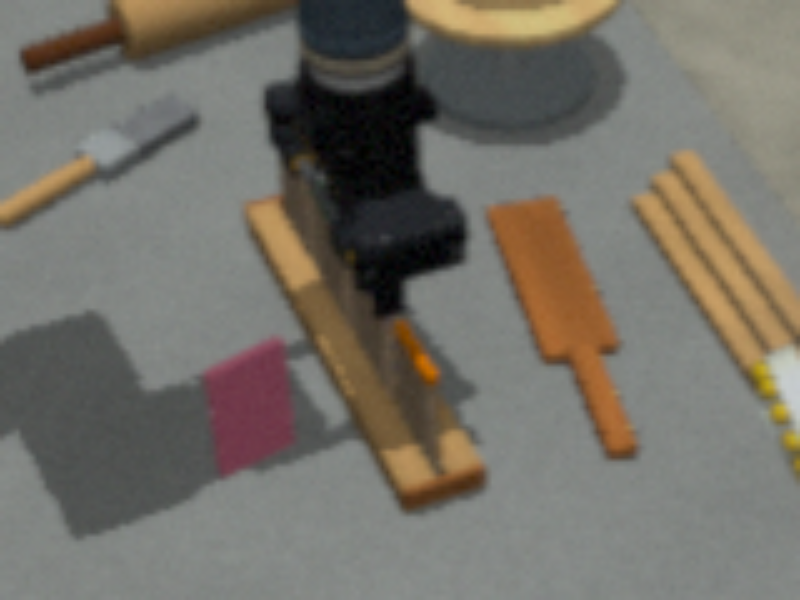

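View pics/w5.png

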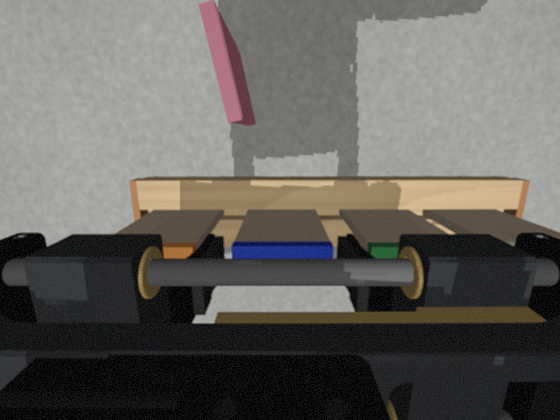

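Request:
arm_command:
  targets:
    - [-0.1,0.1,0.8,0,6.7]
    - [-0.1,0.1,1.6,0,6.7]

```text
time: 14.08
position: [0.5759, 0.1974, 0.0941]
tool_rot: [-0.029, 1.0, 0.0, 0.001]
ft_force: [0.7, -0.3, -0.7]
grip_width: 0.0671
```

Request:
arm_command:
  targets:
    - [0,0,1,0,6.7]
    - [0,0,2,0,6.7]
    - [0,0,2.6,0,6.7]
    - [0,0,2.6,0,6.7]

```text
time: 14.58
position: [0.5745, 0.1971, 0.0665]
tool_rot: [-0.029, 1.0, -0.0, -0.001]
ft_force: [-0.1, 0.6, 0.6]
grip_width: 0.0669
```

```bash
python3 go.py .573 .197 .066 93.1;python3 go.py;python3 - <<'E'
from rig import robot
import cv2,numpy as np
p,d=robot.camera("wrist");cv2.imwrite("pics/w6.png",p[:,:,::-1])
E
```

```text
t 14.57 pos [0.5745 0.1971 0.0665] yaw_y 93.36 tilt [-0.002 -0.    -1.   ] q [ 0.15  0.71  1.6   0.    0.84 -1.48] F [-0.1  0.6  0.6] w 0.0669
cmd cm [0.15 0.   0.05] spin 0.004
t 14.57 pos [0.5745 0.1971 0.0665] yaw_y 93.36 tilt [-0.002 -0.    -1.   ] q [ 0.15  0.71  1.6   0.    0.84 -1.48] F [-0.1  0.6  0.6] w 0.0669
```

View pics/w6.png

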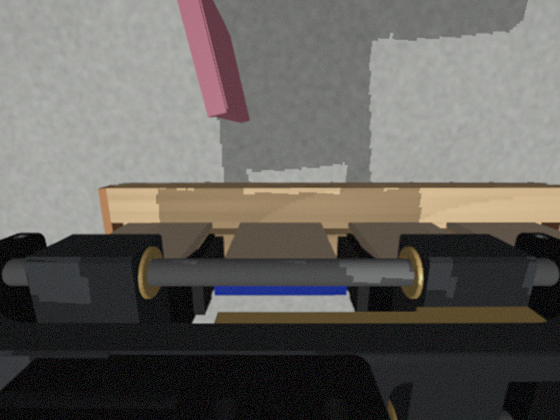

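Request:
arm_command:
  targets:
    - [0.1,0,0,0,5.5]
    - [0.1,0,0,0,5.5]
    - [0.1,0,0,0,5.5]
    - [0.1,0,0,0,5.5]
  newtons: 15

```text
time: 15.12
position: [0.5741, 0.1971, 0.0676]
tool_rot: [-0.029, 1.0, 0.0, 0.0]
ft_force: [-0.4, -0.2, 1.2]
grip_width: 0.0598
```

Request:
arm_command:
  targets:
    - [0,0,-0.4,0,5.5]
    - [0,0,-0.8,0,5.5]
    - [0,0,-0.8,0,5.5]

```text
time: 15.5
position: [0.5741, 0.1971, 0.0757]
tool_rot: [-0.029, 1.0, 0.0, 0.0]
ft_force: [0.5, 0.3, -0.6]
grip_width: 0.06
```

```bash
python3 go.py
```

```text
t 15.5 pos [0.5741 0.1971 0.0757] yaw_y 93.36 tilt [ 0.  0. -1.] q [ 0.15  0.7   1.59  0.    0.85 -1.48] F [ 0.5  0.3 -0.6] w 0.06
```

Request:
arm_command:
  targets:
    - [0,0,-0.2,0,5.5]
    - [0.8,0,-0.2,0,5.5]
    - [1.5,0,-0.15,0,5.5]
    - [2.2,0,0,0,5.5]
    - [2.75,0,0.15,0,5.5]

```text
time: 16.12
position: [0.5464, 0.1955, 0.0742]
tool_rot: [-0.029, 1.0, 0.0, 0.0]
ft_force: [3.2, -0.3, 2.1]
grip_width: 0.0595
```

```bash
python3 go.py;python3 - <<'E'
from rig import robot
import cv2,numpy as np
p,d=robot.camera("side");cv2.imwrite("pics/s7.png",cv2.resize(p[150:250,190:310,::-1],None,fx=6,fy=6))
m=robot.camera_model("wrist");p,d=robot.camera("wrist");cv2.imwrite("pics/w7.png",p[:,:,::-1])
E
```

```text
t 16.12 pos [0.5464 0.1955 0.0742] yaw_y 93.36 tilt [ 0.001  0.    -1.   ] q [ 0.15  0.67  1.67 -0.    0.8  -1.48] F [ 3.2 -0.3  2.1] w 0.0595
```

View pics/s7.png

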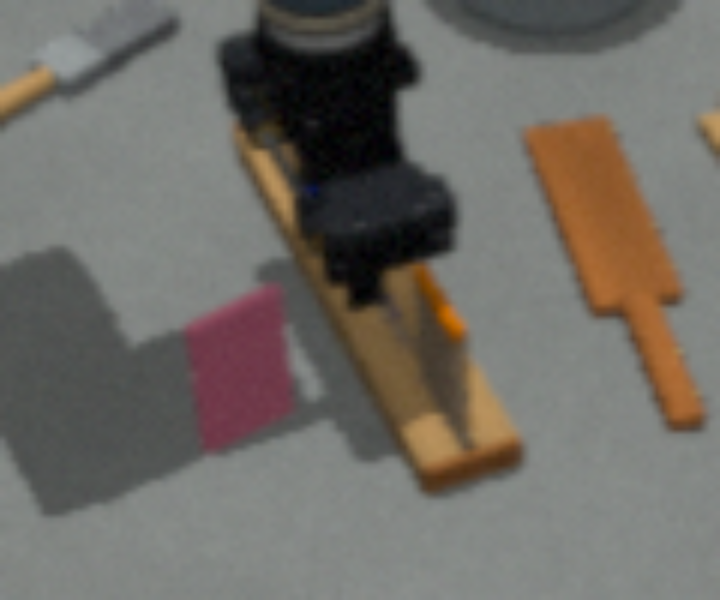

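View pics/w7.png

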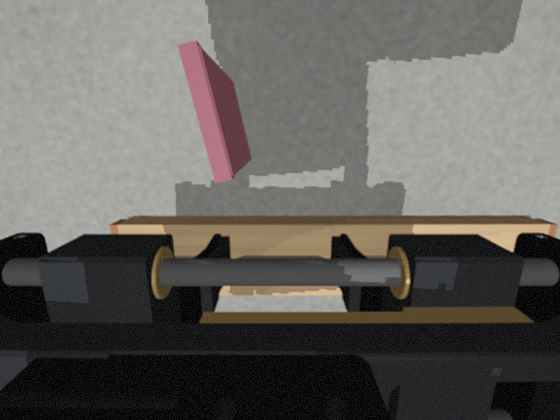

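Request:
arm_command:
  targets:
    - [0,0,-1,0,5.5]
    - [0,0,-4,0,5.5]
    - [0,0,-9,0,5.5]
    - [0,0,-14,0,5.5]
    - [0,0,-14,0,5.5]
  newtons: 25

```text
time: 16.85
position: [0.5477, 0.196, 0.2179]
tool_rot: [-0.029, 1.0, 0.001, 0.003]
ft_force: [-0.0, -0.2, -1.1]
grip_width: 0.0598
```

```bash
python3 go.py;python3 - <<'E'
from rig import robot
import cv2,numpy as np
m=robot.camera_model("side");p,d=robot.camera("side");cv2.imwrite("pics/s8.png",cv2.resize(p[110:250,190:330,::-1],None,fx=4,fy=4));np.savez("s8.npz",p=p,d=d,**m)
m=robot.camera_model("wrist");p,d=robot.camera("wrist");cv2.imwrite("pics/w8.png",p[:,:,::-1]);np.savez("w8.npz",p=p,d=d,**m)
E
```

```text
t 16.85 pos [0.5477 0.196  0.2179] yaw_y 93.38 tilt [ 0.006  0.001 -1.   ] q [ 0.15  0.47  1.55  0.    1.11 -1.48] F [-0.  -0.2 -1.1] w 0.0598
```

View pics/s8.png

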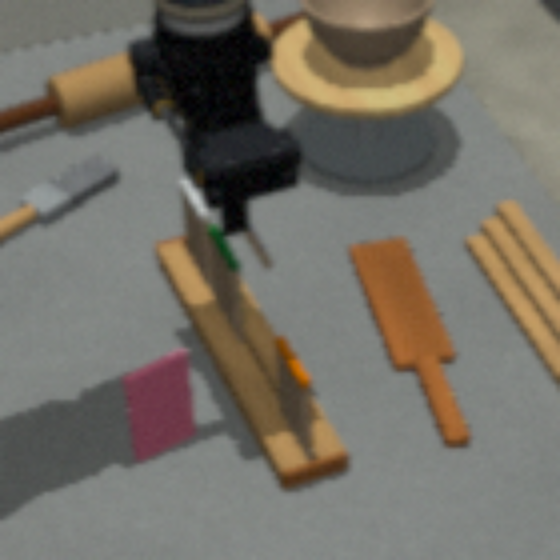

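View pics/w8.png

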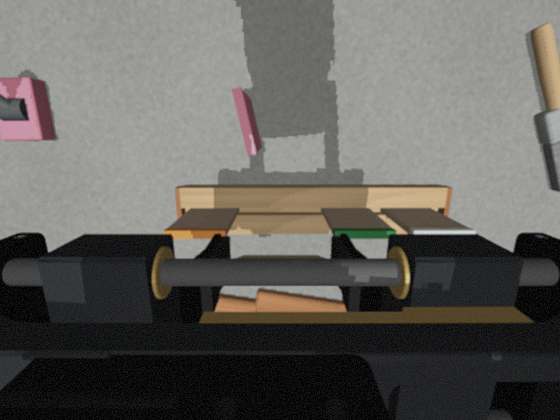

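```bash
python3 go.py .5345 -.1577 .2257 82.3
```

```text
t 16.95 pos [0.5448 0.1954 0.2135] yaw_y 93.37 tilt [-0.003 -0.    -1.   ] q [ 0.15  0.48  1.56  0.    1.11 -1.48] F [-0.3  0.1 -1.1] w 0.0597
cmd cm [  3.11 -35.19  -1.2 ] spin 0.193
```

Request:
arm_command:
  targets:
    - [0.5,-3,-1,0.04,5.5]
    - [1,-7.5,-1.2,0.08,5.5]
    - [1.5,-12,-1.2,0.12,5.5]
    - [2,-17,-1.2,0.16,5.5]
    - [2.5,-21,-1.2,0.19,5.5]

```text
time: 17.58
position: [0.5314, -0.0168, 0.2233]
tool_rot: [0.066, 0.998, 0.001, -0.003]
ft_force: [0.3, -0.2, -1.4]
grip_width: 0.0596
```

```bash
python3 go.py .5345 -.1577 .2257 82.3
```

```text
t 17.57 pos [ 0.5314 -0.0168  0.2233] yaw_y 82.38 tilt [-0.007  0.002 -1.   ] q [-0.24  0.4   1.66 -0.    1.08 -1.68] F [ 0.3 -0.2 -1.4] w 0.0596
cmd cm [ -2.17 -13.92  -0.26] spin 0.001
```

Request:
arm_command:
  targets:
    - [-0.5,-4,-0.2,0,5.5]
    - [-1,-8,-0.2,0,5.5]
    - [-1.6,-11,-0.2,0,5.5]
    - [-2.1,-13.9,-0.2,0,5.5]
    - [-2.1,-13.9,-0.2,0,5.5]

```text
time: 18.2
position: [0.5349, -0.1573, 0.2253]
tool_rot: [0.067, 0.998, 0.001, -0.003]
ft_force: [0.2, 0.1, -2.2]
grip_width: 0.0599
```

```bash
python3 go.py .5345 -.1577 .2257 82.3;python3 - <<'E'
from rig import robot
import cv2,numpy as np
for n in("side","top","wrist"):
    m=robot.camera_model(n);ds=[]
    for _ in range(3):
        p,d=robot.camera(n);ds.append(d)
    m.update(p=p,d=np.median(ds,0));np.savez(f"{n}9.npz",**m)
    c={"side":p[140:300,230:390],"top":p[110:270,240:400],"wrist":p}[n]
    cv2.imwrite(f"pics/{n}9.png",cv2.resize(c[:,:,::-1],None,fx=1 if n=="wrist" else 3.7,fy=1 if n=="wrist" else 3.7,interpolation=cv2.INTER_CUBIC))
E
```

```text
t 18.2 pos [ 0.5349 -0.1573  0.2253] yaw_y 82.29 tilt [-0.005  0.003 -1.   ] q [-0.49  0.44  1.6  -0.    1.12 -1.92] F [ 0.2  0.1 -2.2] w 0.0599
cmd cm [ 0.03 -0.05 -0.04] spin -0.0
```

View pics/side9.png

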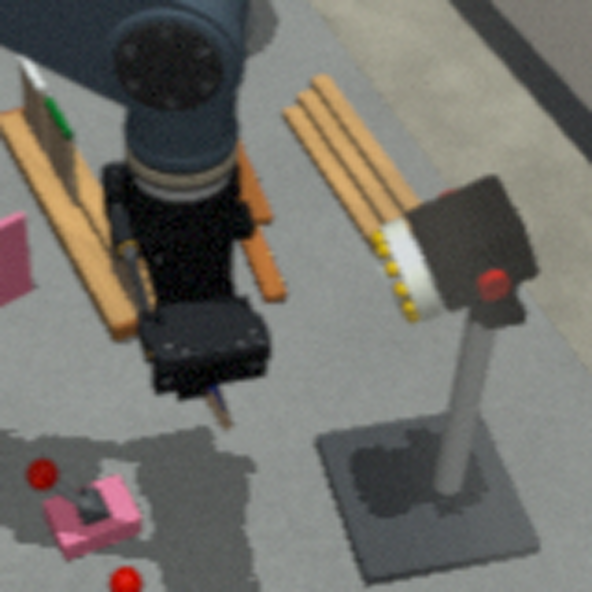

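View pics/top9.png

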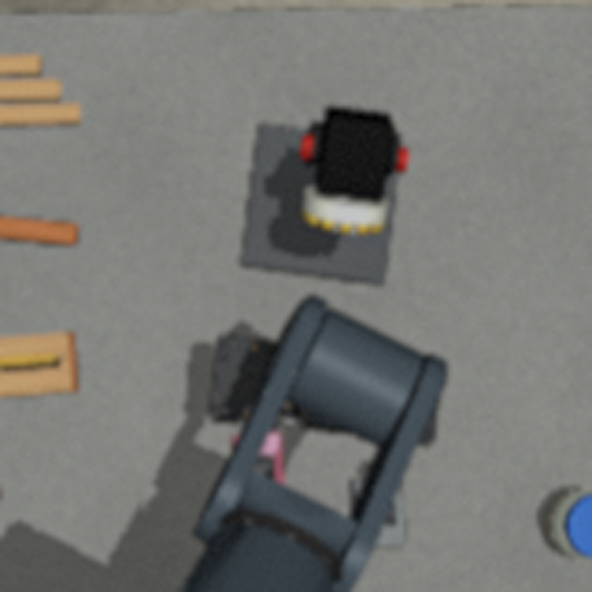

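Run:
```python
from h import *
m=load("side9.npz");p=m['p']
cv2.imwrite("pics/t9.png",cv2.resize(p[232:264,272:304,::-1],None,fx=18,fy=18,interpolation=cv2.INTER_NEAREST))
w=load("wrist9.npz")['p'];cv2.imwrite("pics/w9.png",w[:,:,::-1])
```

```text
(no output)
```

View pics/t9.png

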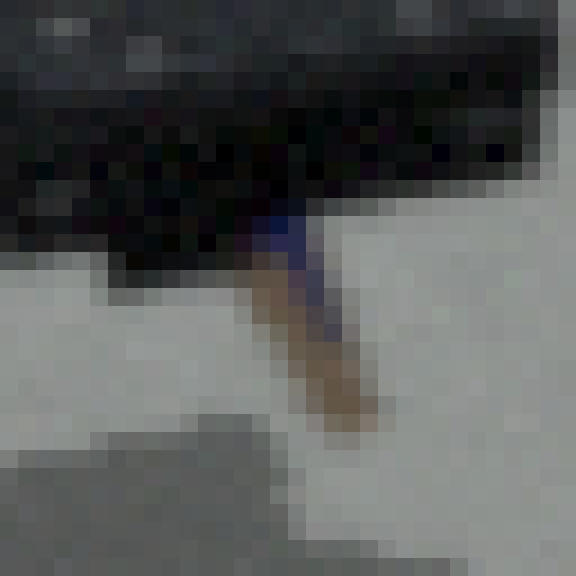

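View pics/w9.png

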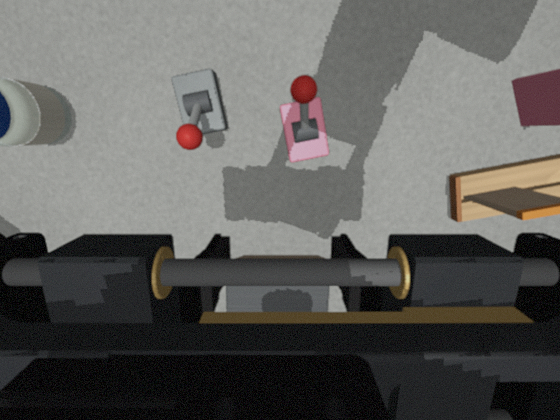

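Run:
```python
from h import *
m=load("side9.npz");p=m['p'];yaw=-.135
X=np.array([np.cos(yaw),np.sin(yaw),0]);Y=np.array([-X[1],X[0],0])
o=np.array([.5349,-.1573,0])
dif=np.abs(p.astype(int)-np.array([150,155,155])).sum(2)
# left boundary and edge/glaze boundary per row, subpixel by threshold on brightness
L=[];
for v in range(249,256):
    row=p[v].astype(float).mean(1);u=np.arange(283,294)
    bgl=row[278:283].mean() if v<256 else row[280:284].mean()
    br=row[283:296];mn=br.min();th=(bgl+mn)/2
    i=np.where(br<th)[0][0];uu=283+i-1+(br[i-1]-th)/(br[i-1]-br[i]) if i>0 else 283
    j=np.where(br<th)[0][-1];bR=row[296:300].mean();ur=283+j+ .5
    L.append([uu,v,ur])
L=np.array(L);print(L.round(2))
def onplane(uv,yo):
    c,r=rays(m,uv);t=((yo-(c-o)@Y)/(r@Y));P=c+r*t[:,None];return np.c_[(P-o)@X,P[:,2]]
Q=onplane(L[:,:2],-.03);f=np.polyfit(Q[:,1],Q[:,0],1);print("back edge (x,z)",Q.round(4).tolist(),"tilt",np.arctan(-f[0]))
a=onplane(np.array([[285.3,247.8],[290.1,255.6]]),-.03);d=a[0]-a[1];print("manual",a,np.arctan2(-d[0],d[1]))
# predicted back-bottom corner / front bottom for theta
for th in(.2,.3,.377,.45,.55):
    z=np.array([-np.sin(th),np.cos(th)]);x=np.array([np.cos(th),np.sin(th)])
    g=np.array([0,.2253+.019]);b=g-.076*z
    P=[o+X*q[0]-Y*.03+np.array([0,0,q[1]]) for q in (b-.004*x,b+.004*x,b-.004*x+.03*z)]
    print(th,proj(m,np.array(P)).round(1).tolist())
```

```text
[[285.71 249.   290.5 ]
 [286.67 250.   290.5 ]
 [286.98 251.   291.5 ]
 [287.42 252.   291.5 ]
 [288.27 253.   291.5 ]
 [288.36 254.   292.5 ]
 [283.   255.   291.5 ]]
back edge (x,z) [[0.0125, 0.2061], [0.0152, 0.2012], [0.0161, 0.1967], [0.0173, 0.1922], [0.0197, 0.1873], [0.0201, 0.1829], [0.0053, 0.1828]] tilt 0.015762214200947637
manual [[0.01130719 0.21134685]
 [0.02503079 0.17466214]] 0.35797789261280905
0.2 [[285.1, 257.8], [287.9, 256.9], [283.0, 251.3]]
0.3 [[287.8, 257.0], [290.5, 255.9], [284.7, 250.8]]
0.377 [[289.8, 256.2], [292.5, 255.1], [286.0, 250.4]]
0.45 [[291.7, 255.4], [294.3, 254.2], [287.1, 249.9]]
0.55 [[294.2, 254.2], [296.7, 252.8], [288.7, 249.2]]
```

Request:
arm_command:
  targets:
    - [0,0,0,0,5.5]
    - [0,0,0,0,5.5]
    - [0,0,0,0,5.5]

```text
time: 19.02
position: [0.5365, -0.1562, 0.2279]
tool_rot: [0.066, 0.998, -0.0, 0.0]
ft_force: [0.4, -0.4, -0.7]
grip_width: 0.06
```

```bash
python3 go.py
python3 - <<'E'
from h import *
m=load("w2.npz");print("amber start top end",plane(m,[[295,138.5],[294.5,206]],.11).round(4).tolist())
from rig import robot
p,d=robot.camera("side");q=load("side9.npz")['p']
print("change in tile patch",np.abs(p[240:260,280:296].astype(int)-q[240:260,280:296]).mean(), "ref",np.abs(p[240:260,300:316].astype(int)-q[240:260,300:316]).mean())
s0=load("side0.npz");
def ctr(p,lo,hi,box,sm=120):
    h=cv2.cvtColor(p,cv2.COLOR_RGB2HSV);x,y,w,k=box
    mk=(h[...,0]>=lo)&(h[...,0]<=hi)&(h[...,1]>sm);mm=np.zeros_like(mk);mm[y:y+k,x:x+w]=mk[y:y+k,x:x+w]
    return np.argwhere(mm)[:,::-1].mean(0),mm.sum()
S=s0
T0=load("top0.npz");T9=load("top9.npz");
for nm,lo,hi,sm in(("amber",15,28,150),("green",45,80,80)):
    a,na=ctr(T0['p'],lo,hi,(160,195,110,30),sm);b,nb=ctr(T9['p'],lo,hi,(160,195,110,30),sm)
    print(nm,a,na,b,nb,(plane(T0,b,.11)-plane(T0,a,.11)).round(4))
# lever ball on, side
h=cv2.cvtColor(p,cv2.COLOR_RGB2HSV);mk=((h[...,0]<6)|(h[...,0]>174))&(h[...,1]>170);mk[:285]=0;mk[320:]=0;mk[:,:230]=0;mk[:,290:]=0
c=np.argwhere(mk)[:,::-1].mean(0);print("ball",c,plane(s0,c,.092))
E
```

```text
t 19.02 pos [ 0.5365 -0.1562  0.2279] yaw_y 82.47 tilt [ 0. -0. -1.] q [-0.48  0.43  1.59 -0.    1.11 -1.92] F [ 0.4 -0.4 -0.7] w 0.06
amber start top end [[0.5762, 0.1523, 0.11], [0.5809, 0.0916, 0.11]]
change in tile patch 9.525 ref 2.121875
amber [243.86206897 207.27586207] 29 [246.25806452 207.16129032] 31 [[ 0.0003 -0.0086  0.    ]]
green [202.58974359 210.43589744] 39 [200.31578947 210.55263158] 38 [[-0.0003  0.0082  0.    ]]
ball [263.54545455 297.27272727] [[ 0.46067017 -0.23826852  0.092     ]]
```

Run:
```python
from h import *
from rig import robot
o=robot.get_obs();p,d=robot.camera("side");o2=robot.get_obs();print(o['position'],o2['position'],o2['grip_width'])
cv2.imwrite("pics/t10.png",cv2.resize(p[232:264,272:304,::-1],None,fx=18,fy=18,interpolation=cv2.INTER_NEAREST))
```

```text
[ 0.53648872 -0.15621154  0.22786764] [ 0.5364621  -0.15622778  0.22787011] 0.05994099511388117
```

View pics/t10.png

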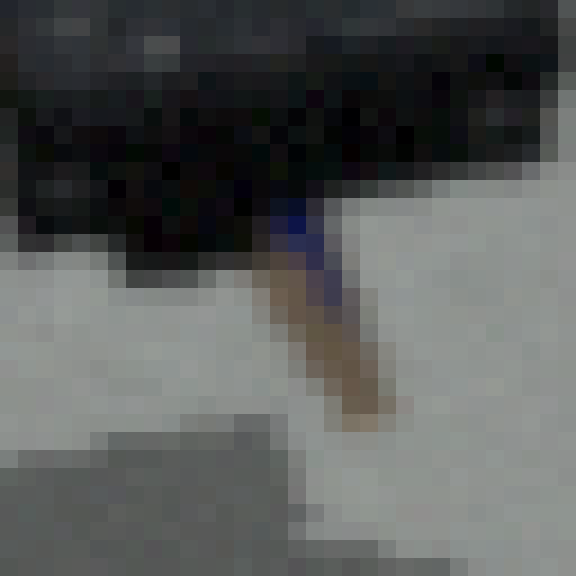

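Request:
arm_command:
  targets:
    - [0.2,-0.1,0.2,0,5.5]
    - [0.2,-0.1,0.2,0,5.5]
    - [0.2,-0.1,0.2,0,5.5]
    - [0.2,-0.1,0.2,0,5.5]
    - [0.2,-0.1,0.2,0,5.5]

```text
time: 19.75
position: [0.5344, -0.1569, 0.2259]
tool_rot: [0.066, 0.998, -0.0, 0.0]
ft_force: [-0.3, -0.8, -1.8]
grip_width: 0.0599
```

Request:
arm_command:
  targets:
    - [0,0,0,0,5.5]
    - [0,0,0,0,5.5]
    - [0,0,0,0,5.5]
    - [0,0,0,0,5.5]
    - [0,0,0,0,5.5]

```text
time: 20.38
position: [0.5344, -0.1569, 0.2258]
tool_rot: [0.066, 0.998, -0.0, -0.0]
ft_force: [0.2, 0.1, -1.5]
grip_width: 0.0598
```

```bash
python3 go.py .5345 -.1577 .2257 82.3
python3 - <<'E'
from h import *
from rig import robot
T0=load("top0.npz");p,d=robot.camera("top");S,d=robot.camera("side")
cv2.imwrite("pics/fin.png",cv2.resize(S[140:340,210:390,::-1],None,fx=3,fy=3))
def ctr(p,box,m):
    x,y,w,k=box;mm=np.zeros(p.shape[:2],bool);mm[y:y+k,x:x+w]=m(cv2.cvtColor(p,cv2.COLOR_RGB2HSV).astype(int))[y:y+k,x:x+w];return np.argwhere(mm)[:,::-1].mean(0),mm.sum()
f=lambda h:(h[...,1]<40)&(h[...,2]>130)
print("white",ctr(T0['p'],(168,205,30,15),f),ctr(p,(168,205,30,15),f))
E
```

```text
t 20.38 pos [ 0.5344 -0.1569  0.2258] yaw_y 82.47 tilt [-0.  0. -1.] q [-0.49  0.43  1.6  -0.    1.11 -1.93] F [ 0.2  0.1 -1.5] w 0.0598
cmd cm [-0.02 -0.08  0.01] spin 0.003
white (array([174.77142857, 211.41428571]), np.int64(70)) (array([174.20779221, 211.4025974 ]), np.int64(77))
```

View pics/fin.png

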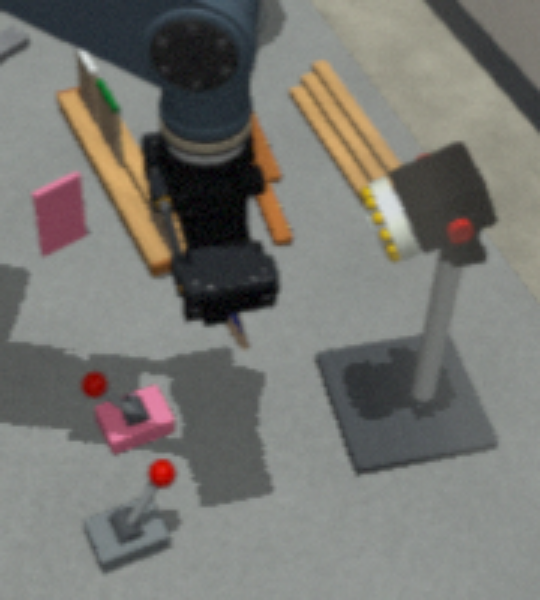

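The final picture shows the grey block's red ball over to the right at (162,473). The tile is held below the fingers at (237,330), well clear of the camera. I'll hand in.

```bash
python3 -c "
from rig import robot
print(robot.hand_in())"
```

```text
the job is handed in; nothing more can be done
None
```

The lamp lever is on and the blue tile is held still in front of the lens. I handed in at about 20.5 s of the 56 s; no verdict was reported.

**What I did**
- **Lever:** I pushed it over to its stop (about 29 N at the fingers).
- **Making room:** The hand can only point straight down, so the tile had to be gripped by its narrow edges to be tilted. The gaps beside it were too small for the fingers. I gripped the blue tile by its faces and slid it along the groove, pushing green and amber about 8–9 mm each.
- **Tilting:** I gripped the tile by its edges, leaned it back against the groove's edge to match the camera, lifted it out and carried it to the focus point.

**What my last checks showed**
- **Lever:** The ball has moved about 65 mm, from x = 0.396 to 0.461 m, which puts the lever near 0.95 rad.
- **Camera:** I measured its tilt as 0.377 rad and its yaw as about -0.135 rad. I estimated the focus point at (0.544, -0.159, 0.2205) m.
- **Tile position:** The hand settled within 1 mm of the pose worked out for that point. I worked the tile centre out from the hand's pose and did not measure it directly.
- **Tile tilt:** The readings disagreed somewhat: an edge fit gave about 0.32 rad, two points picked by hand 0.36, and the lower corners about 0.38. All are within the 0.16 rad tolerance of the camera's tilt.
- **Other tiles:** They were still standing when last seen. Amber moved 8.6 mm, green 8.2 mm and white about 2 mm or less, against the 15 mm limit.
- **Not measured:** I did not measure the dryer, paddle, jar and brush again, but the hand went nowhere near them. I planned to stay clear of the camera and felt no contact there.

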